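Lock the loading slide and build the filter stack

TASK

At the air monitor's loading slide, first swing the cam lever fully over to its stop so that the slide is locked where it stands. Then lay the wide perforated support disc flat in the centre of the slide's round plate, and lay the filter cassette flat in the centre of the support disc, setting each down gently rather than dropping it. Leave the small blank disc and everything else on the bench where they are.

Things in the scene. Friction and masses are not known exactly. Their poses are not given: they have to be found in the camera images.
- cam_lever (a joint): Cam lever of the loading slide, lying level and turning about a vertical pivot beside the slide. 0 = free, the lever sticks out square to the slide (along the bed's -y); it turns clockwise seen from above, and at 1.6 it meets its stop, lying alongside the slide (along the bed's -x): locked. It stays where it is left and takes about 2 N at the knob (a little more at the end, as it clamps).
- lever_knob (a point): Centre of the top of the lever's upright black knob: round, 20 mm diameter over its upper 22 mm, 32 mm tall above the lever's flat steel bar (bar 16 mm wide, its top 43 mm above the bench), 75 mm from the pivot. Knob top 75 mm above the bench.
- lever_pivot (a point): Point on the lever's pivot axis, 43 mm above the bench (fixed to the bed; z up, x along the slide's travel).
- bed: Fixed dark steel bed of the loading slide, 240 mm (its x, the direction of travel) by 150 mm (its y) and 12 mm high, with 22 mm high grey end stops and, on its -y side, an ear that carries the lever. Origin: centre of its underside, on the bench.
- plate_top (a point): Centre of the top face of the slide's round steel plate: 84 mm diameter, flat, without a rim, 36 mm above the bench. The plate stands 8 mm proud of an aluminium carriage (130 mm along the travel by 120 mm), which can move up to 35 mm either way along the bed's x while the lever is free and needs about 2 N to move.
- support_disc: Support disc: flat plain aluminium disc, 60 mm diameter, 12 mm thick, with a pattern of dark perforations on top; the widest loose disc. It lies flat on the thin black mat left of the slide (level with the bench). Origin: centre of its underside.
- cassette: Filter cassette: flat grey plastic disc, 46 mm diameter, 12 mm thick, with a white round paper filter (33 mm) in its upper face. It lies flat on the thin black mat left of the slide (level with the bench), filter up. Origin: centre of its underside.
- blank: Blanking disc, not used: small plain aluminium disc, 34 mm diameter, 14 mm thick, with a 10 mm nub on top (18 mm high in all). Lies among the other discs on the mat. Origin: centre of its underside.
- jar: Closed jar, 64 mm diameter, 75 mm high, standing beside the discs. Not used. Origin: centre of its underside.
- screwdriver: Screwdriver lying on the bench. Not used.
- wrench: Steel wrench lying beyond the slide. Not used.
- mug: White mug, 80 mm diameter, 90 mm high, standing to the right of the slide. Not used. Origin: centre of its underside.
Mind the look-alikes: they are no part of the job. What is shaped like the support_disc but green or turquoise is not meant.

How it is judged (in metres and radians):
On the way, in this order (a step that is already met when the one before it is completed fails the run):
1. the slide is locked: the lever is fully over at its stop (value of joint cam_lever above 1.4 rad), for 0.2 s.
2. the support disc lies flat, centred on the plate and let go (value of joint cam_lever above 1.4 rad and horizontal distance between support_disc and plate_top below 0.007 m and z of support_disc in the frame of plate_top between -0.004 and 0.004 m and angle between support_disc's own z axis and vertical below 0.08 rad and linear speed of support_disc below 0.02 m/s and contact force between the fingers and support_disc below 0.05 N), for 0.2 s.
At the end, for the whole second after the job is handed in: Lever at 1.4 rad or more; support disc flat on the plate (within 4 mm, 0.08 rad), centre within 7 mm of the plate's; cassette flat on the support disc (within 4 mm, 0.08 rad), centre within 6 mm of the disc's; both let go and at rest (all of step 2 and horizontal distance between cassette and support_disc below 0.006 m and z of cassette in the frame of support_disc between 0.008 and 0.016 m and angle between cassette's own z axis and vertical below 0.08 rad and linear speed of cassette below 0.02 m/s and contact force between the fingers and cassette below 0.05 N); the robot touches nothing.
It fails at once if the slide is shifted more than 15 mm along the bed (distance of plate_top from where it was at the start of the episode above 0.015 m).
It fails at once if the support disc is let go more than 12 mm above the plate (z of support_disc in the frame of plate_top above 0.012 m and contact force between the fingers and support_disc below 0.05 N).
It fails at once if the cassette is let go more than 12 mm above the support disc's place on the plate (z of cassette in the frame of plate_top above 0.024 m and contact force between the fingers and cassette below 0.05 N).
It fails at once if the blank disc or another bystander is moved more than 25 mm (distance of any of blank, jar, screwdriver, wrench, mug from where it was at the start of the episode above 0.025 m).
It also fails if it takes over 56 s, if anything falls off the work surface, if the arm or the gripper's body presses on something with over 40 N, if the wrist force passes 120 N, or if a joint passes its speed limit or range.

ROBOT

A 6-joint arm with a two-finger parallel gripper is mounted at the origin on the work surface. World frame = base frame: x ahead of the robot, y to its left, z up, the work surface at z = 0. Lengths are in m, angles in degrees, forces in N, time in s.
With the tool pointing down it reaches from about 0.35 to 0.725 m from the base axis. Payload 6 kg.
Tool frame: the origin (TCP) lies midway between the tips of the shut fingers; the grasp point (between the pads) lies 19 mm behind it; z points along the fingers, y is the line along which they close (so a half turn about z gives the same grasp; the last joint's range is limited). The gripper opens to 85 mm and grips with 20 to 120 N. Pads are 22 mm wide; open, the fingers measure 114 mm over their backs; the gripper's body (76 mm by 85 mm) begins 54 mm behind the grasp point. The pads swing forward as they close: fully open they stand 13 mm farther back than shut.
Start: joints at [92.229, 2.303, 4.859, 0, -92.561, -19.12], TCP at [0.174, 0.574, 0.231] pointing down, gripper open.
Joint ranges: [-146.85, 146.85], [-73.84, 115.35], [-62.03, 85.46], [-188.31, 113.3], [-161.28, -10.13], [-171.36, 171.36]. Speed limits (degrees/s): [147.25, 147.25, 172.46, 180, 180, 180].

INTERFACE

Orientations are given as a 3x3 rotation matrix whose columns are the frame's x, y, z axes.
In Python, from station import * gives the robot as it stands. Calls block until the motion is done:
- goto(position, orientation): joint-space move of the TCP to a pose.
- move_straight(position, speed=0.15, orientation=None): straight line of the TCP; orientation=None keeps the orientation; speed is the mean speed in m/s.
- move_joints(angles): joint-space move.
- set_gripper(opening, newtons=None): finger opening in m; newtons is the grip in N (None keeps the last); returns when the fingers have stopped.
- wait(seconds).
- inverse_kinematics(position, orientation): joint angles nearest the present ones, or None.
- read_state(): the state.
- snapshot(name): name is "scene" or "top" or "wrist"; returns the picture (400x640x3 uint8, red, green, blue); there is no depth.
- camera_model(name): a dict with "intrinsics" (3x3 intrinsics, pixels), "xyz" and "attitude" of the camera in the world. Camera axes: x right, y down, z forward; pixel columns grow to the right and rows downward; lengths in m; the calibration is good to about 2 mm. A picture is of the moment at which its call begins: read the wrist's pose just before it. camera_model takes no time and is no camera call; for the wrist camera it gives the pose at the moment of the call.
A pose or a line that the arm cannot do raises IKError and nothing moves.
- close_job(): hands the job in; it is judged then, once.
The state is a dict: "clock": time; "q": joint angles; "qvel": joint speeds; "tau": joint torques, N m; "ee_pos": TCP position; "eef_rot": TCP orientation; "force": force on the tool from outside, world axes, zero at the start; "moment": the same for the moment, N m; "finger_gap": finger opening in m; "grip_force": force on a finger pad.
Only numpy, scipy, OpenCV 4.12 (cv2) and the standard library are available. Lean on these libraries where they do the work, as an engineer would, in place of code of your own. Each camera call takes 0.05 s, during which the arm holds its last target. There are 200 camera calls.

## Working session

There is one attempt and no reset: what is moved stays moved. The work goes in short steps, each a Python script; the robot and the scene stay as the last script left them, time stands still between calls to the robot, and variables do not carry over. Pictures are saved under pics/ and viewed, at most 10 in all, crops included, and the job is handed in when it is done.

```bash
mkdir -p pics; ls; cat > h.py <<'E'
from station import *
import numpy as np, cv2
def save(n,im): cv2.imwrite(f'pics/{n}.png',cv2.cvtColor(im,cv2.COLOR_RGB2BGR))
def ray(uv,z,cm):
    K=np.array(cm["intrinsics"]);R=np.array(cm["attitude"]);p=np.array(cm["xyz"])
    d=R@np.linalg.solve(K,[uv[0],uv[1],1]); return p+d*(z-p[2])/d[2]
def proj(P,cm):
    K=np.array(cm["intrinsics"]);R=np.array(cm["attitude"]);p=np.array(cm["xyz"])
    c=K@(R.T@(np.array(P)-p)); return c[:2]/c[2]
E
python3 - <<'E'
from h import *
for n in("top","scene"):
    save(n+"0",snapshot(n)); print(n,camera_model(n))
s=read_state(); print(s)
print(camera_model("wrist"))
E
```

```text
pics
top {'intrinsics': array([[511.03784516,   0.        , 323.63517308],
       [  0.        , 511.03784516, 204.41617665],
       [  0.        ,   0.        ,   1.        ]]), 'xyz': array([ 0.37254174, -0.05894759,  1.38060934]), 'attitude': array([[ 0.0217068 , -0.99057814,  0.1352175 ],
       [-0.99919293, -0.02606728, -0.03056117],
       [ 0.03379798, -0.13444499, -0.99034451]])}
scene {'intrinsics': array([[378.10728693,   0.        , 323.02124338],
       [  0.        , 378.10728693, 205.84834145],
       [  0.        ,   0.        ,   1.        ]]), 'xyz': array([ 0.95898837, -0.52362728,  0.89348382]), 'attitude': array([[ 0.7743504 ,  0.49653332, -0.39221949],
       [ 0.63251292, -0.62462572,  0.45800668],
       [-0.01757481, -0.60274155, -0.79774291]])}
{'clock': 0.1, 'q': array([ 9.22287298e+01,  2.33621419e+00,  4.80914288e+00, -2.58119261e-02,
       -9.25643872e+01, -1.91230968e+01]), 'qvel': array([ 0.0010466 ,  0.00252903,  0.07234469,  0.01784868, -0.07615426,
        0.01078737]), 'tau': array([-5.66088856e-03, -3.69341683e+01,  3.48281586e+01,  6.95173636e+00,
       -4.47993822e-03, -5.98401808e-07]), 'ee_pos': array([0.17415947, 0.57384494, 0.2303711 ]), 'eef_rot': array([[ 9.56847931e-01, -2.90588860e-01, -3.87634897e-04],
       [-2.90589103e-01, -9.56846578e-01, -1.61255075e-03],
       [ 9.76821614e-05,  1.65560833e-03, -9.99998625e-01]]), 'force': array([-0.011802  , -0.48626311, -0.09254274]), 'moment': array([-0.02701511,  0.02508236,  0.02063413]), 'grip_force': 0.0, 'finger_gap': 0.08564630837512889}
{'intrinsics': array([[297.10788501,   0.        , 318.1933928 ],
       [  0.        , 297.10788501, 200.56136025],
       [  0.        ,   0.        ,   1.        ]]), 'xyz': array([0.24296309, 0.55296969, 0.37254845]), 'attitude': array([[-0.29140563, -0.91685757, -0.27286437],
       [-0.95659868,  0.27968985,  0.08180799],
       [ 0.00131112,  0.284861  , -0.95856794]])}
```

View pics/top0.png

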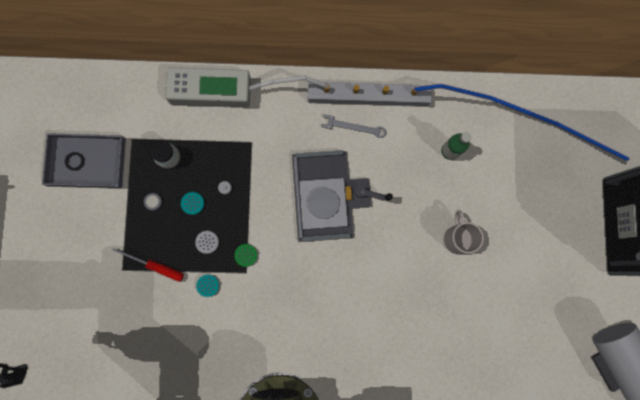

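View pics/scene0.png

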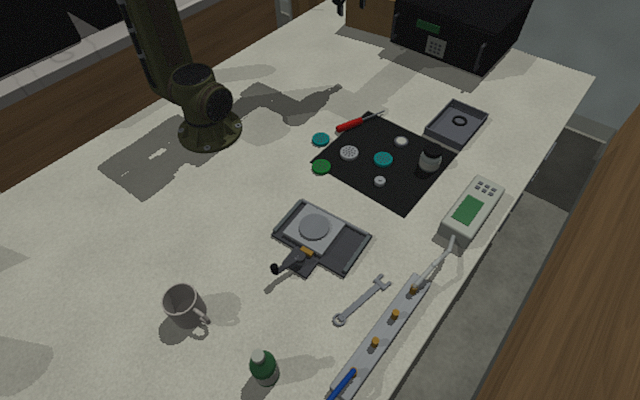

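The top view shows the slide at about (323,196), with the lever sticking right and its knob at (389,197).
- **Support disc:** the white perforated disc at (207,242). It could be confused with the turquoise discs at (192,203) and (208,286) and the green one at (246,255).
- **Cassette:** the grey disc with a white centre at (152,201).
- **Blank:** (224,187). The jar is at (168,155).

I'll check these in one close crop.

```bash
python3 - <<'E'
from h import *
im=cv2.cvtColor(cv2.imread('pics/top0.png'),cv2.COLOR_BGR2RGB)
a=cv2.resize(im[140:280,120:260],None,fx=4,fy=4,interpolation=3)[:560]
save("crop",cv2.resize(im[140:290,115:315],None,fx=4,fy=4,interpolation=3)); 
b=cv2.resize(im[140:250,285:405],None,fx=5,fy=5,interpolation=3); save("crop2",b)
cm=camera_model("top")
g=cv2.cvtColor(im,cv2.COLOR_RGB2GRAY)
for n,(u,v),r,h in(("sup",(207,242),16,.012),("cas",(152,201),13,.012),("blank",(224,187),11,.014)):
    m=np.zeros_like(g); cv2.circle(m,(u,v),r,255,-1)
    t=((g>70)&(m>0)).astype(np.uint8)
    c=max(cv2.findContours(t,0,2)[0],key=cv2.contourArea)
    (x,y),rr=cv2.minEnclosingCircle(c); M=cv2.moments(cv2.convexHull(c))
    x,y=M['m10']/M['m00'],M['m01']/M['m00']
    print(n,x,y,rr,ray((x,y),h,cm))
for n,p,h in(("plate",(323,203),.036),("knob",(389,197),.075),("jar",(168,155),.075),("bedTL",(293,154),.02),("bedBL",(300,239),.022),("pivot",(358,193),.043)): print(n,ray(p,h,cm))
E
```

```text
sup 206.3689903846154 241.70392628205127 11.80354118347168 [0.45124277 0.20830597 0.012     ]
cas 151.88916666666665 201.155 8.301025390625 [0.55611389 0.35868222 0.012     ]
blank 224.0352303523035 187.0352303523035 6.559416770935059 [0.59932443 0.1683694  0.014     ]
plate [ 0.55988201 -0.09867008  0.036     ]
knob [ 0.57469661 -0.26855411  0.075     ]
jar [0.66917912 0.30625627 0.075     ]
bedTL [ 0.69444038 -0.01460535  0.02      ]
bedBL [ 0.46371797 -0.04009982  0.022     ]
pivot [ 0.58818186 -0.1908929   0.043     ]
```

View pics/crop.png

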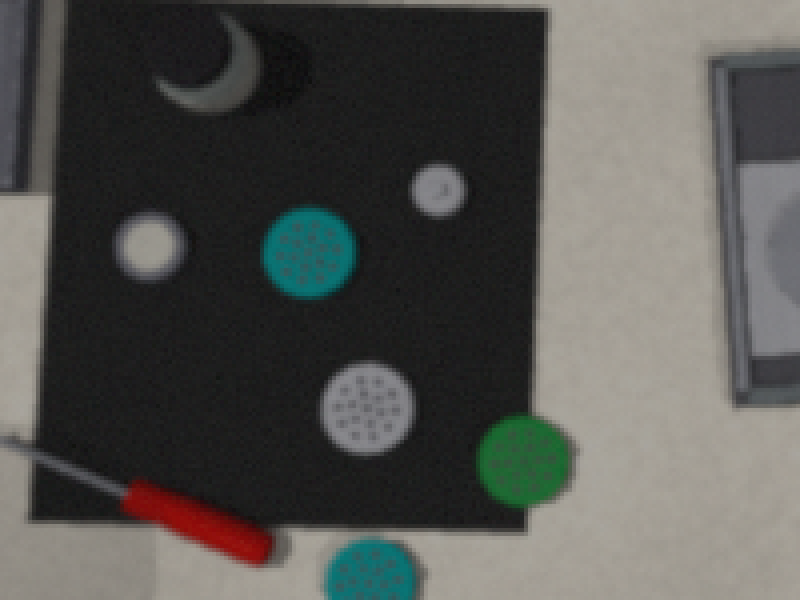

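View pics/crop2.png

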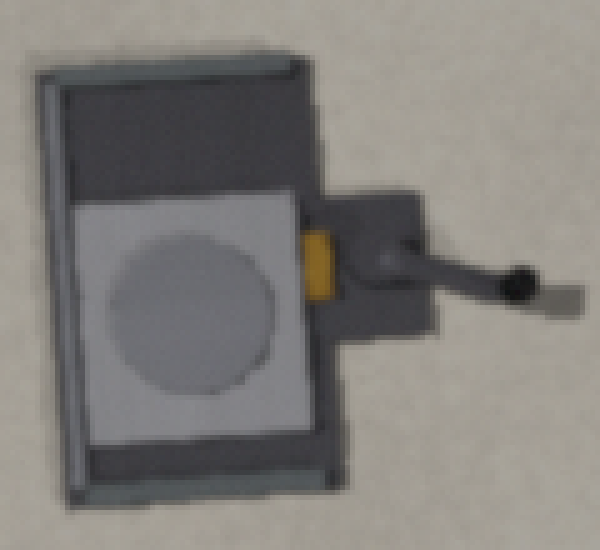

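The crop confirms the choice: the aluminium perforated disc is the support disc at crop (367,408), the cassette is at (150,246) and the blank at (438,190). In the second crop the pivot is at about (388,260) and the knob at (520,284), so the lever is already slightly turned. Next I'll take a closer wrist look over the slide.

```bash
cat >> h.py <<'E'
def rot(deg):  # tool down, tool x axis at heading deg
    a=np.radians(deg); x=np.array([np.cos(a),np.sin(a),0]); z=np.array([0,0,-1.]); return np.column_stack([x,np.cross(z,x),z])
E
python3 - <<'E'
from h import *
for a in(-102,-176,78,4): 
    for p in((.57,-.26,.06),(.51,-.21,.06)): print(a,p,inverse_kinematics(p,rot(a)))
goto((.56,-.15,.22),rot(-102)); wait(.3)
cm=camera_model("wrist"); im=snapshot("wrist"); save("w1",im); np.save("w1cm.npy",cm,allow_pickle=True)
print(read_state()["clock"])
for P in((.56,-.0987,.036),(.5747,-.2686,.075)): print(proj(P,cm))
E
```

```text
-102 (0.57, -0.26, 0.06) [ -6.24041983   8.93665957  -6.00231769   0.         -75.06102274
  -5.75958017]
-102 (0.51, -0.21, 0.06) [ -1.50864929  -2.31920734 -17.74559265   0.         -74.57361468
 -10.49135071]
-176 (0.57, -0.26, 0.06) [ -6.24041983   8.93665957  -6.00231769   0.         -75.06102274
 -79.75958017]
-176 (0.51, -0.21, 0.06) [ -1.50864929  -2.31920734 -17.74559265   0.         -74.57361468
 -84.49135071]
78 (0.57, -0.26, 0.06) None
78 (0.51, -0.21, 0.06) [ -1.50864929  -2.31920734 -17.74559265   0.         -74.57361468
 169.50864929]
4 (0.57, -0.26, 0.06) [ -6.24041983   8.93665957  -6.00231769   0.         -75.06102274
 100.24041983]
4 (0.51, -0.21, 0.06) [ -1.50864929  -2.31920734 -17.74559265   0.         -74.57361468
  95.50864929]
3.3333
[326.88645422 221.46931784]
[273.55136725  64.51701616]
```

View pics/w1.png

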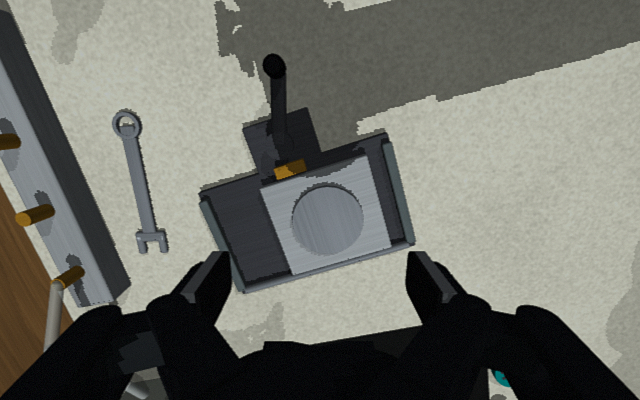

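The wrist view shows the knob top at (275,65), the pivot near (284,141) and the plate centre at (327,220). That agrees with the top view to about 2 mm. I'll compute the arc and swing the lever.

```bash
python3 - <<'E'
from h import *
cm=np.load("w1cm.npy",allow_pickle=True).item()
k=ray((274.5,65),.075,cm);p=ray((284,141),.043,cm);c=ray((327,220.3),.036,cm)
print("knob",k,"piv",p,"r",np.linalg.norm((k-p)[:2]),"plate",c)
d=(k-p)[:2]; print("lever heading",np.degrees(np.arctan2(d[1],d[0])))
# carriage edges (z .028) headings
for a,b in(((200,192),(384,133)),((241,291),(412,243))):
    A,B=ray(a,.012,cm),ray(b,.012,cm); v=(A-B)[:2]; print("bed x heading",np.degrees(np.arctan2(v[1],v[0])))
E
```

```text
knob [ 0.5739748 -0.2680429  0.075    ] piv [ 0.58586842 -0.19964331  0.043     ] r 0.06942594014582391 plate [ 0.55957868 -0.10009911  0.036     ]
lever heading -99.8642094672419
bed x heading 5.701500233118252
bed x heading 5.43886189390396
```

```bash
python3 - <<'E'
from h import *
piv=np.array([.587,-.194])
def P(h,z): return (*(piv+.075*np.array([np.cos(np.radians(h)),np.sin(np.radians(h))])),z)
set_gripper(.036)
goto(P(-100,.12),rot(-100)); move_straight(P(-100,.048),.12)
print(read_state()["force"])
for h in (-112,-124,-136,-148,-160,-170): move_straight(P(h,.048),.12,rot(h))
for h in range(-174,-191,-2):
    move_straight(P(h,.048),.06,rot(h)); f=read_state()["force"]; print(h,f.round(1))
    if np.linalg.norm(f[:2])>9: break
move_straight(P(h+4,.048),.06,rot(h+4))
move_straight(P(h+4,.2),.2); print(read_state()["clock"])
wait(.1);cm=camera_model("wrist"); save("w2",snapshot("wrist")); np.save("w2cm.npy",cm,allow_pickle=True)
save("t2",snapshot("top"))
print(proj((*P(-176,0)[:2],.075),cm))
E
```

```text
[-0.11947712  0.05584662  0.01736682]
-174 [ 0.2 -0.3  0.8]
-176 [-0.1 -0.5 -0.8]
-178 [ 0.2 -1.1 -0.7]
-180 [ 0.3 -0.6 -0.1]
-182 [ 2.8 -7.  -2.8]
-184 [  7.  -16.7  -6.8]
10.0583
[312.22603145 195.88778233]
```

View pics/w2.png

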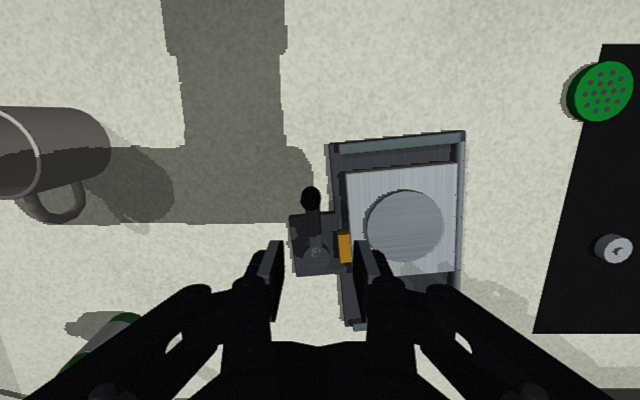

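The lever now lies along the slide with its knob at (311,196), where I expected it at the stop. The force rose to 18 N against the stop, so the slide is locked. Next I'll measure the plate again and go look at the support disc.

```bash
cat >> h.py <<'E'
def disc(name,guess,z,R,thr=70):
    """wrist view: blob centre near guess (m), top at z, radius R"""
    wait(.2); cm=camera_model("wrist"); im=snapshot("wrist"); save(name,im)
    u=proj((*guess,z),cm); r=np.linalg.norm(proj((guess[0]+R,guess[1],z),cm)-u)
    m=np.zeros(im.shape[:2],np.uint8); cv2.circle(m,tuple(int(round(v)) for v in u),int(r*1.35),255,-1)
    t=((im.max(2)>thr)&(m>0)).astype(np.uint8)
    c=max(cv2.findContours(t,0,2)[0],key=cv2.contourArea); c=cv2.convexHull(c)
    (x,y),a,_=cv2.fitEllipse(c)
    print(name,"guess px",u.round(1),r.round(1),"found",round(x,1),round(y,1),a); return ray((x,y),z,cm)
E
python3 - <<'E'
from h import *
cm=np.load("w2cm.npy",allow_pickle=True).item()
print("plate from w2",ray((404,226),.036,cm))
set_gripper(.085)
goto((.4512,.2083,.15),rot(-100))
g=disc("w3",(.4512,.2083),.012,.03); print(g)
np.save("sup.npy",g); print(read_state()["clock"])
E
```

```text
plate from w2 [ 0.55736129 -0.09966198  0.036     ]
w3 guess px [318.2 190.6] 30.6 found 319.8 189.2 (60.403106689453125, 61.70226287841797)
[0.44942781 0.20721255 0.012     ]
12.5667
```

View pics/w3.png

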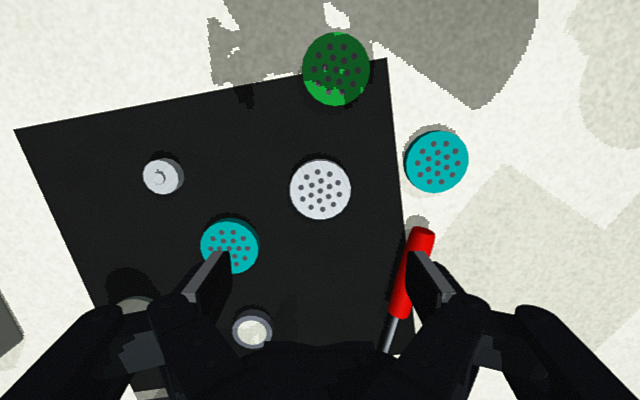

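The support disc is centred at (320,189), and the finger paths to its left and right are clear. Picking it now.

```bash
python3 - <<'E'
from h import *
s=np.array([.4497,.2074]); R=rot(-100)
set_gripper(.074)
goto((*s,.06),R); move_straight((*s,.012),.12)
f0=read_state()["force"]
for z in (.008,.005,.002,0,-.002):
    move_straight((*s,z),.05); f=read_state()["force"]-f0; print(z,f.round(1))
    if f[2]>4: 
        z+=.003; move_straight((*s,z),.05); break
set_gripper(.055,30); st=read_state(); print(st["finger_gap"],st["grip_force"],st["ee_pos"])
move_straight((*s,z+.1),.12); st=read_state(); print(z,st["finger_gap"],st["grip_force"],st["clock"])
E
```

```text
0.008 [-0.3 -0.3 -1. ]
0.005 [-0.  -0.  -1.4]
0.002 [-0.8 -1.  -0.6]
0 [-0.6 -0.9 -0.8]
-0.002 [ 0.1  0.1 -1.2]
0.058673004986710804 32.540772557258606 [ 0.44999843  0.20755936 -0.00154222]
-0.002 0.0584193939454989 32.34600484371185 16.3583
```

```bash
python3 - <<'E'
from h import *
p=np.array([.559,-.0996]); R=rot(-88)
goto((*p,.12),R); move_straight((*p,.045),.12)
wait(.2);f0=read_state()["force"]
for z in (.040,.038,.037,.036,.035,.034,.033):
    move_straight((*p,z),.03); f=read_state()["force"]-f0; print(z,f.round(1))
    if f[2]>3: break
st=read_state(); print(st["finger_gap"],st["grip_force"])
set_gripper(.074); move_straight((*p,.19),.15)
wait(.2); cm=camera_model("wrist"); im=snapshot("wrist"); save("w4",im); np.save("w4cm.npy",cm,allow_pickle=True); print(proj((*p,.036),cm),proj((*p,.048),cm),read_state()["clock"])
save("w4c",cv2.resize(im[130:260,230:410],None,fx=4,fy=4,interpolation=3))
E
```

```text
0.04 [ 0.8 -0.5 -0.2]
0.038 [ 0.7 -0.3 -0.9]
0.037 [1.  0.1 0.8]
0.036 [ 1.1 -0.2 -0.4]
0.035 [ 0.4  0.2 -0. ]
0.034 [-0.1  1.   2.8]
0.033 [-3.9  1.7  8.3]
0.05815240673204544 33.09025526046753
[317.1791681  186.17710778] [317.15323216 189.09100398] 22.1417
```

View pics/w4c.png

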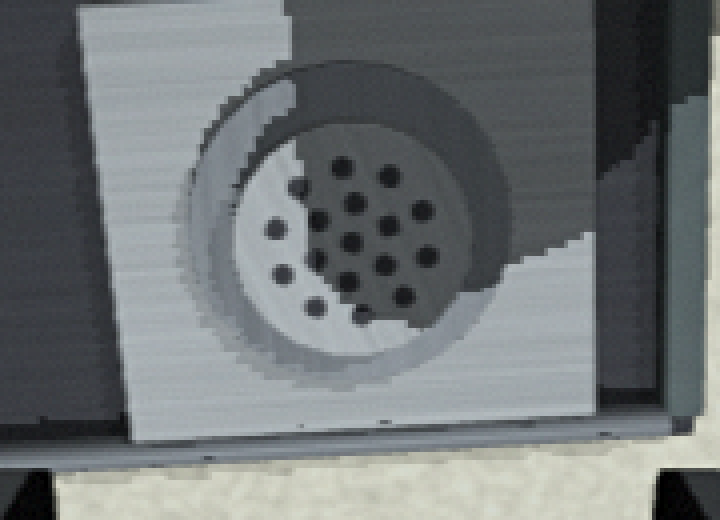

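The support disc lies flat on the plate. Its centre is at crop (353,238) and the plate's is at (350,222), which after the height parallax is about 1.5 mm off, well inside 7 mm. Now the cassette.

```bash
python3 - <<'E'
from h import *
cm=np.load("w4cm.npy",allow_pickle=True).item()
print("disc",ray((230+353.5/4,130+238.5/4),.048,cm),"plate",ray((230+350.5/4,130+222/4),.036,cm))
set_gripper(.06)
goto((.5561,.3587,.15),rot(-100))
g=disc("w5",(.5561,.3587),.012,.023); print(g,read_state()["clock"])
E
```

```text
disc [ 0.55778037 -0.0990987   0.048     ] plate [ 0.55856825 -0.10032649  0.036     ]
w5 guess px [318.3 190.6] 23.5 found 319.7 189.6 (45.03313446044922, 46.867862701416016)
[0.55452337 0.3579657  0.012     ] 24.3667
```

View pics/w5.png

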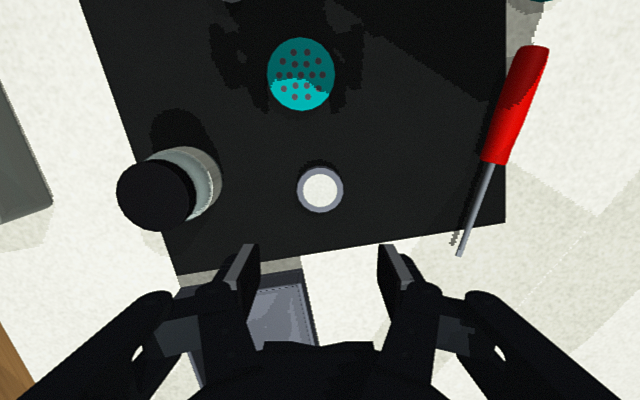

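The cassette is at (320,190) and the finger paths are clear. Picking and placing it.

```bash
python3 - <<'E'
from h import *
s=np.array([.555,.358]); R=rot(-100)
goto((*s,.06),R); move_straight((*s,.014),.12)
f0=read_state()["force"]
for z in (.010,.007,.004,.002,.0005):
    move_straight((*s,z),.05); f=read_state()["force"]-f0; print(z,f.round(1))
    if f[2]>4: 
        z+=.002; move_straight((*s,z),.05); break
set_gripper(.04,30); st=read_state(); print(st["finger_gap"],st["grip_force"],st["ee_pos"])
move_straight((*s,z+.12),.12)
if read_state()["finger_gap"]<.043: raise SystemExit("missed")
p=np.array([.5587,-.0992])
goto((*p,.15),rot(-88)); move_straight((*p,z+.056),.12)
wait(.2);f0=read_state()["force"]
for d in (.052,.050,.049,.048,.047,.046,.045):
    move_straight((*p,z+d),.03); f=read_state()["force"]-f0; print(d,f.round(1))
    if f[2]>2.5: break
st=read_state(); print(st["finger_gap"],st["grip_force"])
set_gripper(.062); move_straight((*p,.20),.15)
wait(.2); im=snapshot("wrist"); print(read_state()["clock"])
save("w6c",cv2.resize(im[130:260,230:410],None,fx=4,fy=4,interpolation=3))
E
```

```text
0.01 [ 0.1  0.5 -0.8]
0.007 [-0.1  0.2 -0.6]
0.004 [ 0.1  0.2 -1.5]
0.002 [ 0.2  0.5 -0.7]
0.0005 [ 0.1  0.5 -0.9]
0.04468091830760221 30.816582441329956 [0.55516363 0.35817734 0.00084194]
0.052 [-0.1  0.5  0. ]
0.05 [-0.6  0.8  0.3]
0.049 [0.2 0.8 0.1]
0.048 [-1.2  0.8  2.1]
0.047 [-2.4  2.   6.9]
0.044392646201435806 31.243759095668793
33.8417
```

View pics/w6c.png

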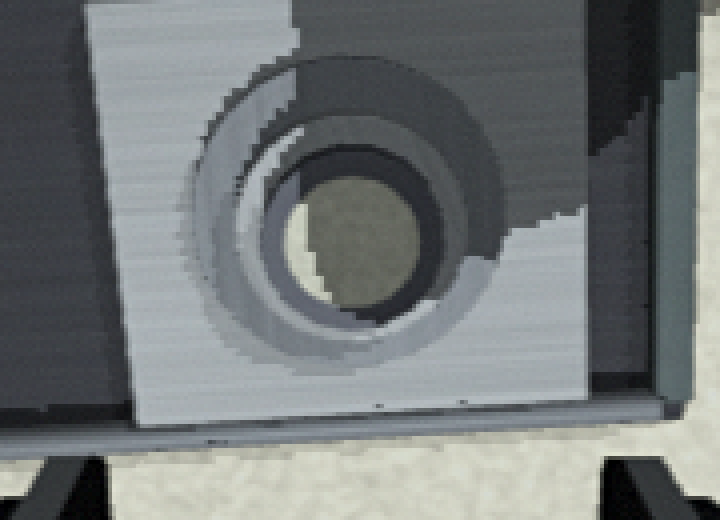

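The cassette sits flat and concentric on the disc: cassette centre at crop (352,240), disc at (352,228), and that row difference matches the expected height parallax. The gripper is clear, so I'm handing in.

```bash
python3 -c "
from h import *
print(close_job())"
```

```text
the job is handed in; nothing more can be done
None
```

The job is handed in (no verdict was returned): the lever is locked against its stop, the support disc is about 1.5 mm off the plate's centre, the cassette looks centred on the disc, and the arm finished clear at about 34 s.

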